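Pack the burnisher away and pick up the gilder's chest

TASK

Put the stone-tipped burnisher flat into the open drawer of the small wooden chest and let go of it, then push the drawer fully shut. Then take the chest by the handle on its top, lift it about 15 cm off the bench and keep it there, level and still: finish while holding it in the air. Keep the chest level throughout and leave the brush, the glass jar and the turned finial where they are.

Things in the scene. Friction and masses are not known exactly. Their poses are not given: they have to be found in the camera images.
- burnisher: burnisher lying on the bench, 140 mm long, 50 g: dark wooden handle with flat sides (90 long, 16 wide, 14 high), then a thin brass ferrule and a small amber stone tip bent to one side. x axis along it to the tip, z up. Origin on the handle's underside, 60 mm from the butt, 80 from the tip, near the centre of mass; handle spans x -60 to +30. It and the brush may change places
- chest: loose light-wood chest on the bench, 180 (x) by 220 (y) by 85 mm high, about 0.8 kg with its one drawer. Origin at the centre of its underside, z up; the drawer opens to its -x side, which faces the robot's right (world -y), turned by up to 0.35 rad either way. Carrying handle on its top
- chest_handle (a point): centre of the carrying handle: wooden bar 16 by 16 mm, 120 long along the chest's y, on two posts with 92 mm clear between them. 123 mm above the chest's underside (bar spans 115 to 131; chest top at 85), over the chest's middle. Axes as the chest's. With the drawer shut the centre of mass is within about 10 mm of straight below
- drawer (a joint): how far the drawer is pulled out, m: 0 fully shut, at most 0.150; starts 0.125 to 0.145 open. It slides with about 1.5 N of friction, with no spring or catch, and stays where it is left; the chest does not slide on the bench under such a push
- drawer_in (a point): point on the drawer's inner floor (12 mm above the chest's underside), midway across, 68 mm behind the drawer front's inner face; moves with the drawer; axes as the chest's (x from the front into the chest). Inside 186 mm wide (y), x -68 to +89. Side walls' tops 40 mm, front board's top 62 mm above this floor. Only the pulled-out part is open from above
- drawer_knob (a point): outer end of the drawer's steel knob (22 mm across), in the middle of the drawer front, 18 mm out from the face of the front board (10 thick, 212 wide), 44 mm above the chest's underside; axes as the chest's. Pushing it along the chest's +x axis shuts the drawer
- table: the fixed white bench top at z = 0 on which all stands
- brush: bystander: loose flat brush lying on the bench, about 160 mm long, wooden handle 20 wide, steel ferrule and grey bristles 38 wide, 12 mm high; x axis towards the bristles; origin on the underside
- jar: bystander: loose empty open glass jar, 64 mm across, 75 mm high; origin at the centre of its underside
- finial: bystander: loose turned white finial standing upright, 52 mm across, 74 mm high; origin at the centre of its underside
Not all that is in view belongs to the job. Of the things that look like the burnisher, the smallest one is meant.

How it is judged:
On the way, in this order (a step that is already met when the one before it is completed fails the run):
1. the burnisher lies flat in the drawer, let go (x of burnisher in the frame of drawer_in between -0.065 and 0.09 m and y of burnisher in the frame of drawer_in between -0.09 and 0.09 m and z of burnisher in the frame of drawer_in between -0.006 and 0.025 m and angle between burnisher's own x axis and vertical between 1.35 and 1.79 rad and contact force between burnisher and the fingers below 0.1 N and linear speed of burnisher below 0.03 m/s and height (world z) of chest below 0.01 m), for 0.2 s.
2. the drawer is shut, the chest still on the bench (value of joint drawer below 0.01 m and height (world z) of chest below 0.01 m and x of burnisher in the frame of drawer_in between -0.065 and 0.09 m and y of burnisher in the frame of drawer_in between -0.09 and 0.09 m and z of burnisher in the frame of drawer_in between -0.006 and 0.025 m and angle between burnisher's own x axis and vertical between 1.35 and 1.79 rad), for 0.2 s.
3. the chest is held level and still in the air (height (world z) of chest between 0.1 and 0.2 m and angle between chest's own z axis and vertical below 0.12 rad and linear speed of chest below 0.03 m/s and angular speed of chest below 0.15 rad/s and contact force between chest and the fingers above 3 N and contact force between chest and table below 0.2 N and contact force between chest and brush below 0.2 N and contact force between chest and jar below 0.2 N and contact force between chest and finial below 0.2 N and value of joint drawer below 0.01 m and x of burnisher in the frame of drawer_in between -0.065 and 0.09 m and y of burnisher in the frame of drawer_in between -0.09 and 0.09 m and z of burnisher in the frame of drawer_in between -0.006 and 0.025 m and angle between burnisher's own x axis and vertical between 1.35 and 1.79 rad), for 0.3 s.
At the end, for the whole second after the job is handed in: The burnisher lies flat inside the drawer, the drawer is within 10 mm of shut, and the fingers hold the chest with its underside 100 to 200 mm above the bench, tilted less than 0.12 rad, almost motionless (under 0.03 m/s and 0.15 rad/s), touching neither the bench nor a bystander (all of step 3); the arm keeps its last pose, push and grip.
It fails at once if a bystander is moved more than 30 mm or tipped over (distance of any of brush, jar, finial from where it was at the start of the episode above 0.03 m or angle between any of brush, jar, finial's own z axis and vertical above 0.6 rad).
It fails at once if the chest is tilted more than 0.3 rad (angle between chest's own z axis and vertical above 0.3 rad).
It also fails if it takes over 69 s, if anything falls off the work surface, if the arm or the gripper's body presses on something with over 40 N, if the wrist force passes 120 N, or if a joint passes its speed limit or range.

ROBOT

A 7-joint arm with a two-finger parallel gripper is mounted at the origin on the work surface. World frame = base frame: x ahead of the robot, y to its left, z up, the work surface at z = 0. Lengths are in m, angles in rad, forces in N, time in s.
With the tool pointing down it reaches from about 0.425 to 0.875 m from the base axis. Payload 4.7 kg.
Tool frame: the origin (TCP) lies at the very end of the fingers, on their centre line; the grasp point (between the pads) lies 19 mm behind it; z points along the fingers, y is the direction in which the jaws open and shut (so a half turn about z gives the same grasp; the last joint's range is limited). The gripper opens to 87 mm and grips with 3 to 60 N. Pads are 19 mm wide; open, the fingers measure 117 mm over their backs; the gripper's body (75 mm by 190 mm) begins 51 mm behind the grasp point.
Start: joints at [-1.299, 0.321, -0.07, 1.45, 0.023, 1.371, -0.057], TCP at [0.166, 0.629, 0.223] pointing down, gripper open.
Joint ranges: [-2.86, 2.86], [-0.3, 2.09], [-1.38, 1.24], [0.06, 2.45], [-1.56, 4.7], [0.09, 2.05], [-2.69, 2.69]. Speed limits (rad/s): [2.57, 2.57, 3.14, 3.14, 3.14, 3.14, 3.14].

INTERFACE

Orientations are given as a rotation vector (axis times angle).
In Python, from bench import ctrl gives the robot as it stands. The module is installed in compiled form; this text tells all that it offers.
- The arm moves only by the tool move_arm, never from a script. Its arguments are lists of equal length, an entry for each row: "dp": the shift along the tool's x, y, z in units of 30 mm (1.0 is 30 mm), a list of three; "turn": the turn about the tool's z in units of 5 degrees (1.0 is 5 degrees); "jaw": the opening, from -1 (shut) to 1 (fully open). A call has 1 to 5 rows; each row is the pose to reach, as a shift and turn from the pose commanded when the call began, along the tool's axes at that moment; what a row does not reach only later rows make up. A row lasts 1/10 s, in which the tool goes at most 50 mm and 8.59 degrees, less where a joint would pass 70% of its speed; a pose out of reach is approached as far as the arm can. A call with a gripper value outside its range is refused whole. The fingers move at their own pace and stop on an object; "grip_force" is the grip in N (left out, the last holds). Time passes only in rows, so rows that repeat a pose let the fingers close. It gives the time, the measured TCP pose, the force and the opening at its end, in the units of the state.
- ctrl.get_state(): the state, without advancing time (a new reading comes with each control period).
- ctrl.get_image(name): name is "scene" or "top" or "wrist"; returns the picture (480x640x3 uint8, red, green, blue); there is no depth.
- ctrl.camera_info(name): a dict with "intrinsics" (3x3 intrinsics, pixels), "dist" ([k1, k2, p1, p2, k3] as OpenCV has them; the pictures are not rectified), "extrinsics" (4x4, takes a point from world to camera coordinates). Camera axes: x right, y up, looking along -z (the intrinsics and any distortion apply to the point x, -y, -z); pixel columns grow to the right and rows downward; lengths in m; the calibration is good to about 2 mm. A picture is of the moment at which its call begins: read the wrist's pose just before it. camera_info takes no time and is no camera call; for the wrist camera it gives the pose at the moment of the call.
- ctrl.close_job(): hands the job in, once; it reports no verdict.
Trained networks look in the newest picture that a camera, given by its name, has taken for a name from the list of things; names that differ only in an ending like _2 or _b are one class to them, and where a whole thing is asked for, a point or a joint stands for the part that bears it (a point fixed in the world has none). Each returns a list of dicts, best first, with "confidence" (0 to 1); they miss things now and then, are a little off and sometimes report something else, mostly with a low value. They report only what shows in the picture. A call takes as long as a camera call. They do not tell look-alikes from the thing itself.
- ctrl.look_for(camera, target): "rect" ([centre column, centre row, width, height] in pixels, round what is visible of it).
- ctrl.masks_of(camera, target): "region" (480x640 bool, what is visible of it) and "rect" ([centre column, centre row, width, height] in pixels, round what is visible of it).
The state is a dict: "time": time; "joint_positions": joint angles; "qd": joint speeds; "joint_torque": joint torques, N m; "position": TCP position; "tool_rot": TCP orientation; "ft_force": force on the tool from outside, world axes, zero at the start; "torque": the same for the moment, N m; "grip_width": opening from 0.0 (shut) to 1.0 (fully open).
Only numpy, scipy, OpenCV 4.12 (cv2) and the standard library are available. Lean on these libraries where they do the work, as an engineer would, in place of code of your own. Each camera call takes 0.05 s, during which the arm holds its last target. There are 200 camera calls.

## Working session

There is one attempt and no reset: what is moved stays moved. The work goes in short steps, Python scripts to look and compute and a tool call to move; the robot and the scene stay as the last step left them, time stands still between calls to the robot, and variables do not carry over. Pictures are saved under pics/ and viewed, about 8 in all and at most 12, crops included, and the job is handed in when it is done.

Besides the shell and the picture viewer there is one more tool, called after "Call:" by a JSON object that holds its "name" and its "arguments", one argument or row to a line. move_arm: Moves the arm, as the interface text tells. Its arguments: {"type":"object","properties":{"dp":{"type":"array","items":{"type":"array","items":{"type":"number"}}},"turn":{"type":"array","items":{"type":"number"}},"jaw":{"type":"array","items":{"type":"number"}},"grip_force":{"type":"number"}},"required":["dp","turn","jaw"]}

```bash
mkdir -p pics; cat > h.py <<'E'
import numpy as np, cv2
from bench import ctrl
from scipy.spatial.transform import Rotation as R
def info(n):
    c=ctrl.camera_info(n); return np.array(c["intrinsics"]),np.array(c["dist"]),np.array(c["extrinsics"])
def ray(c,uv):
    K,d,E=c; p=cv2.undistortPoints(np.array(uv,float).reshape(-1,1,2),K,d).reshape(-1,2)
    D=np.c_[p[:,0],-p[:,1],-np.ones(len(p))]@E[:3,:3]
    return -E[:3,:3].T@E[:3,3],D
def onz(c,uv,z):
    o,D=ray(c,uv); return o+D*((z-o[2])/D[:,2])[:,None]
def proj(c,P):
    K,d,E=c; q=np.atleast_2d(P)@E[:3,:3].T+E[:3,3]; q=q*[1,-1,-1]
    return cv2.projectPoints(q,np.zeros(3),np.zeros(3),K,d)[0].reshape(-1,2)
def tri(c1,u1,c2,u2):
    o1,d1=ray(c1,u1);o2,d2=ray(c2,u2);d1=d1[0];d2=d2[0]
    s=np.linalg.lstsq(np.c_[d1,-d2],o2-o1,rcond=None)[0]
    a=o1+s[0]*d1;b=o2+s[1]*d2; return (a+b)/2,np.linalg.norm(a-b)
def save(n,im): cv2.imwrite("pics/"+n,im[...,::-1])
E
python3 - <<'E'
from h import *
np.set_printoptions(precision=3,suppress=True)
for n in("scene","top"):
    im=ctrl.get_image(n);save(n+"0.png",im);c=info(n);print(n,c[0][0,0],c[1],ray(c,[[320,240]]))
    for t in("burnisher","brush","chest","chest_handle","drawer_knob","jar","finial","drawer"):
        for r in ctrl.look_for(n,t): print(t,round(r["confidence"],2),np.round(r["rect"]), onz(c,[r["rect"][:2]],0)[0])
s=ctrl.get_state();print(s["position"],s["tool_rot"],s["time"],s["grip_width"],s["ft_force"])
E
```

```text
scene 455.1219315724043 [-0.037  0.     0.     0.     0.   ] (array([ 1.257, -0.247,  0.99 ]), array([[-0.599,  0.236, -0.765]]))
burnisher 0.72 [149. 238.  22.  47.] [ 0.313 -0.399  0.   ]
burnisher 0.6 [235. 218.  10.  46.] [ 0.319 -0.149  0.   ]
burnisher 0.51 [213. 279.  20.  39.] [ 0.516 -0.256  0.   ]
brush 0.6 [171. 296.  34.  50.] [ 0.533 -0.368  0.   ]
chest 0.72 [363. 246. 140.  97.] [0.543 0.165 0.   ]
chest_handle 0.82 [362. 249. 141.  88.] [0.552 0.16  0.   ]
drawer_knob 0.82 [327. 252.  70.  76.] [ 0.529  0.062 -0.   ]
jar 0.94 [230. 343.  31.  38.] [ 0.712 -0.255 -0.   ]
finial 0.67 [438. 215.  21.  27.] [ 0.509  0.426 -0.   ]
drawer 0.68 [233. 343.  26.  35.] [ 0.716 -0.249 -0.   ]
drawer 0.65 [330. 253.  72.  71.] [0.535 0.07  0.   ]
top 493.81742862682177 [0.003 0.    0.    0.    0.   ] (array([0.297, 0.012, 1.135]), array([[ 0.229, -0.007, -0.973]]))
burnisher 0.82 [504. 349.  27.  79.] [ 0.308 -0.406  0.   ]
burnisher 0.81 [392. 345.  14.  86.] [ 0.32  -0.155  0.   ]
burnisher 0.66 [429. 258.  19.  64.] [ 0.518 -0.25   0.   ]
burnisher 0.32 [258. 234. 170. 126.] [0.58 0.15 0.  ]
brush 0.9 [486. 258.  33.  64.] [ 0.515 -0.385  0.   ]
chest 0.69 [259. 234. 165. 121.] [0.581 0.148 0.   ]
chest_handle 0.82 [259. 234. 165. 129.] [0.579 0.147 0.   ]
drawer_knob 0.88 [299. 246.  86.  99.] [0.551 0.053 0.   ]
drawer_knob 0.26 [488. 255.  35.  65.] [ 0.522 -0.39   0.   ]
jar 0.94 [429. 166.  31.  35.] [ 0.747 -0.266  0.   ]
finial 0.8 [149. 256.  31.  28.] [0.531 0.405 0.   ]
drawer 0.57 [296. 247.  84. 101.] [0.547 0.059 0.   ]
[0.166 0.629 0.223] [0.404 3.115 0.   ] 0.9 1.000987817181155 [-0.129 -0.346 -0.836]
```

```bash
python3 - <<'E'
from h import *
a=cv2.imread("pics/top0.png");b=cv2.imread("pics/scene0.png")
x=cv2.resize(a[140:400,130:530],(800,520),interpolation=cv2.INTER_CUBIC)
cv2.imwrite("pics/t1.png",x)
cv2.imwrite("pics/s1.png",cv2.resize(b[180:380,120:460],(800,470),interpolation=cv2.INTER_CUBIC))
E
```

```text
(no output)
```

View pics/t1.png

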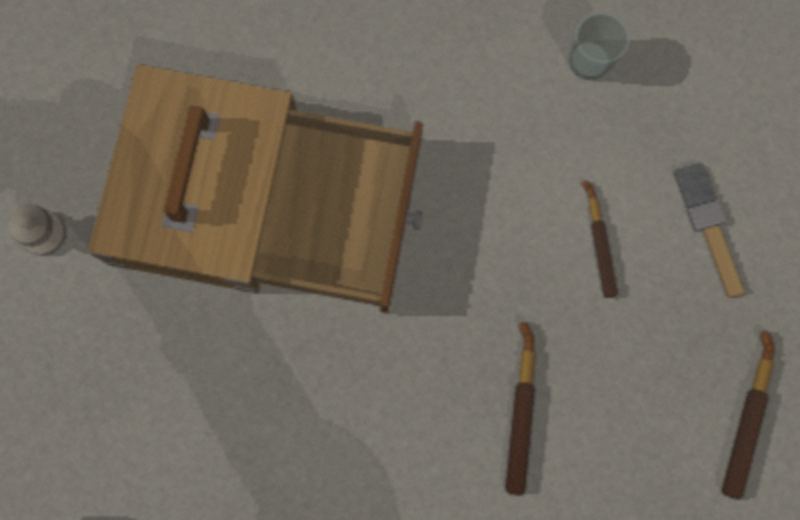

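View pics/s1.png

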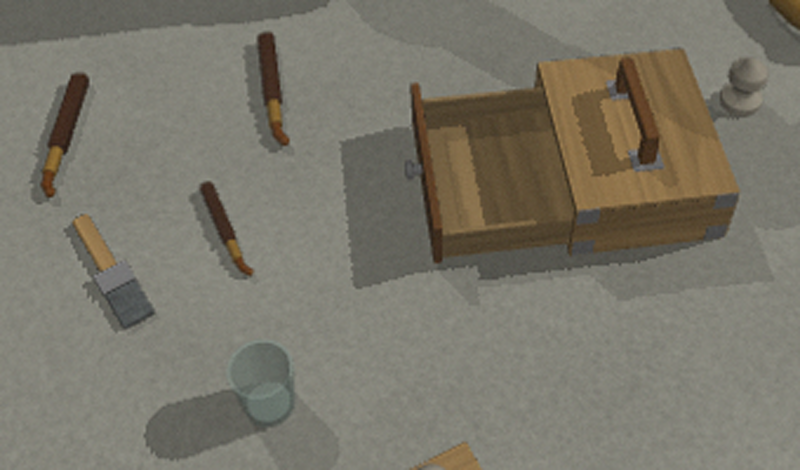

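The top crop shows three burnisher look-alikes. The smallest is the one between the drawer and the brush, with its butt at crop (611,296) and tip at (587,183). The drawer is open towards -y. The handle bar runs from (196,108) to (175,216), and the knob is at (420,218).

```bash
python3 - <<'E'
from h import *
np.set_printoptions(precision=4,suppress=True)
T=info("top");S=info("scene")
t=lambda *p:np.array(p,float)/2+[130,140]
s=lambda *p:np.array(p,float)/[2.353,2.35]+[120,180]
pr={"butt":((611,294),(207,184)),"tip":((587,184),(248,271)),"barA(+x)":((198,110),(650,157)),"barB":((176,214),(627,62)),"knob":((419,219),(409,169)),
"c1":((139,66),(738,192)),"c2":((293,92),(572,210)),"c3":((250,285),(537,63)),"c4":((91,250),(682,49)),"f1":((420,123),(438,258)),"f2":((385,308),(416,86))}
for k,(a,b) in pr.items(): print(k,*tri(T,t(a),S,s(b)))
print("top corners z.085",onz(T,t((139,66),(293,92),(250,285),(91,250)),.085))
print("burn z.014 butt,handle end,tip",onz(T,t((611,295),(598,222),(587,183)),.012))
print("bar",onz(T,t((198,110),(176,214)),.131)); print("front",onz(T,t((420,123),(385,308)),.074)); print("knob",onz(T,t((419,219)),.044))
print(R.from_rotvec(ctrl.get_state()["tool_rot"]).as_matrix())
E
```

```text
butt [ 0.4479 -0.2569  0.0087] 0.005675129430816464
tip [ 0.5789 -0.2386  0.0055] 0.005376823402758353
barA(+x) [0.6452 0.2027 0.0988] 0.00014407898176127773
barB [0.5252 0.2239 0.1206] 0.010760640371834152
knob [ 0.5316 -0.0377  0.0436] 0.005568128938520999
c1 [0.7068 0.2778 0.0785] 0.006206151829549493
c2 [0.671  0.1003 0.0817] 0.001589697132425252
c3 [0.4544 0.1482 0.0768] 0.00611197102478553
c4 [0.4945 0.3204 0.0812] 0.0057966583480241005
f1 [ 0.6487 -0.043   0.0314] 0.00399972587384321
f2 [0.4294 0.0037 0.0628] 0.008005185072259138
top corners z.085 [[0.7029 0.2731 0.085 ]
 [0.6695 0.0992 0.085 ]
 [0.4523 0.1442 0.085 ]
 [0.4928 0.3164 0.085 ]]
burn z.014 butt,handle end,tip [[ 0.4458 -0.2589  0.012 ]
 [ 0.5311 -0.2497  0.012 ]
 [ 0.5779 -0.2398  0.012 ]]
bar [[0.6344 0.1967 0.131 ]
 [0.521  0.2165 0.131 ]]
front [[ 0.6346 -0.0428  0.074 ]
 [ 0.4269 -0.      0.074 ]]
knob [[ 0.5307 -0.0404  0.044 ]]
[[-0.967  0.255  0.   ]
 [ 0.255  0.967  0.   ]
 [-0.     0.    -1.   ]]
```

```bash
cat >> h.py <<'E'
def plan(*tg):
    "targets (x,y,z,heading_deg of tool x); each from the previous"
    s=ctrl.get_state(); p=np.array(s["position"]); M=R.from_rotvec(s["tool_rot"]).as_matrix()
    h=np.degrees(np.arctan2(M[1,0],M[0,0]))
    print("t",round(s["time"],2),"p",p.round(4),"h",round(h,2),"tilt",M[2,2].round(4),"j7",np.round(s["joint_positions"][6],2))
    for x,y,z,hd in tg:
        a=np.radians(h); ex=[np.cos(a),np.sin(a),0];ey=[np.sin(a),-np.cos(a),0]
        # tool z down => y = z x x
        B=np.array([ex,ey,[0,0,-1]])
        if len(M) and np.dot(M[:2,1],[np.sin(a),-np.cos(a)])<0 and h is not None: pass
        d=B@(np.array([x,y,z])-p)/.03; print("dp",d.round(3),"turn",round(-(((hd-h)+180)%360-180)/5,3))
        p=np.array([x,y,z]);h=hd
E
python3 -c "
from h import *
plan((.55,.3,.22,165.2),(.53,.05,.22,180),(.506,-.2,.2,186.1))"
```

```text
t 0.9 p [0.1657 0.6285 0.2226] h 165.23 tilt -1.0 j7 -0.06
dp [-15.177  -7.323   0.086] turn 0.006
dp [-1.484 -8.227  0.   ] turn -2.96
dp [ 0.8   -8.333  0.667] turn -1.22
```

Call:
{"name": "move_arm", "arguments": {
  "dp": [
    [-7.6,-3.7,0],
    [-7.6,-3.7,0],
    [-7.6,-3.7,0],
    [-7.6,-3.7,0],
    [-7.6,-3.7,0]
  ],
  "turn": [0,0,0,0,0],
  "jaw": [1,1,1,1,1]
}}

```text
time: 1.4
position: [0.3565, 0.464, 0.2229]
tool_rot: [0.404, 3.115, 0.001]
ft_force: [0.8, 0.6, -0.0]
grip_width: 1.002
```

Call:
{"name": "move_arm", "arguments": {
  "dp": [
    [-7.6,-3.7,0],
    [-7.6,-3.7,0],
    [-7.6,-3.7,0],
    [-7.6,-3.7,0],
    [-7.6,-3.7,0]
  ],
  "turn": [0,0,0,0,0],
  "jaw": [1,1,1,1,1]
}}

```text
time: 1.9
position: [0.546, 0.3009, 0.2229]
tool_rot: [0.403, 3.115, 0.001]
ft_force: [0.8, 0.5, 0.3]
grip_width: 1.001
```

Call:
{"name": "move_arm", "arguments": {
  "dp": [
    [-1.5,-8.2,0],
    [-1.5,-8.2,0],
    [-1.5,-8.2,0],
    [-1.5,-8.2,0],
    [-1.5,-8.2,0]
  ],
  "turn": [-1.5,-3,-3,-3,-3],
  "jaw": [1,1,1,1,1]
}}

```text
time: 2.4
position: [0.5251, 0.051, 0.2228]
tool_rot: [-0.006, 3.141, 0.001]
ft_force: [1.2, -0.2, 0.8]
grip_width: 0.999
```

```bash
python3 -c "
from h import *
save('w0.png',ctrl.get_image('wrist'))
plan((.506,-.2,.2,186.1))
c=info('wrist');print(ray(c,[[320,240]]))"
```

```text
t 2.45 p [0.5247 0.0397 0.2232] h 179.54 tilt -1.0 j7 1.45
dp [ 0.559 -7.995  0.774] turn -1.312
(array([0.45120746, 0.04164238, 0.38591702]), array([[ 0.26291456, -0.01604695, -0.96474107]]))
```

Call:
{"name": "move_arm", "arguments": {
  "dp": [
    [0.6,-8,0.8],
    [0.6,-8,0.8],
    [0.6,-8,0.8],
    [0.6,-8,0.8],
    [0.6,-8,0.8]
  ],
  "turn": [-1.3,-1.3,-1.3,-1.3,-1.3],
  "jaw": [1,1,1,1,1]
}}

```text
time: 2.95
position: [0.5078, -0.1898, 0.1988]
tool_rot: [-0.182, 3.135, -0.001]
ft_force: [1.1, -0.2, 0.5]
grip_width: 0.999
```

Call:
{"name": "move_arm", "arguments": {
  "dp": [
    [0,0,0],
    [0,0,0]
  ],
  "turn": [0,0],
  "jaw": [1,1]
}}

```text
time: 3.15
position: [0.5083, -0.1876, 0.1986]
tool_rot: [-0.18, 3.136, 0.001]
ft_force: [0.1, 0.8, 0.0]
grip_width: 1.004
```

```bash
python3 -c "
from h import *
c=info('wrist');save('w1.png',ctrl.get_image('wrist'))
plan((.506,-.252,.1,186.1))
for r in ctrl.masks_of('wrist','burnisher'): 
  print(r['confidence'],r['rect'])
print(proj(c,[[.446,-.259,.014],[.506,-.252,.014],[.578,-.24,.01]]))"
```

```text
t 3.2 p [ 0.5087 -0.186   0.1985] h -173.25 tilt -1.0 j7 2.05
dp [ 0.349 -2.174  3.285] turn 0.131
0.84 [249.8, 211.0, 24.8, 162.4]
0.69 [387.4, 56.5, 43.7, 106.5]
0.61 [17.5, 23.8, 25.0, 42.4]
[[242.60797538 129.43681147]
 [246.72474442 204.5559796 ]
 [255.80936178 284.56915429]]
```

View pics/w1.png

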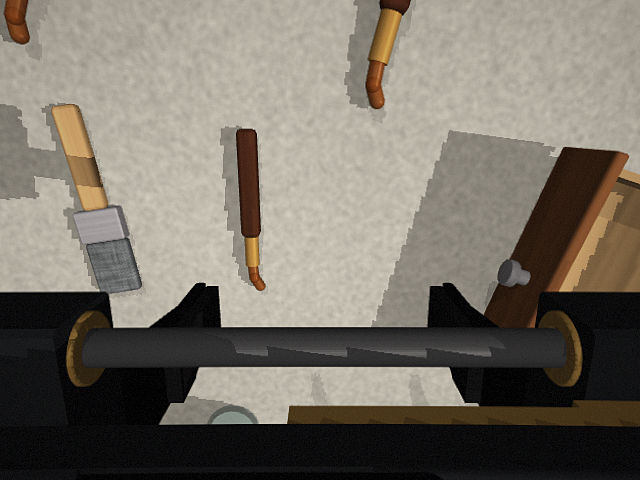

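The wrist view shows the burnisher handle from the butt at (247,130) to the handle end at (251,236), with the tip at (261,288). The brush is at (95,190) and the knob at (514,273).

```bash
python3 -c "
from h import *
np.set_printoptions(precision=4,suppress=True)
c=info('wrist');T=info('top')
P=onz(c,[[247,131],[251,236],[261,288]],.014);print(P)
d=P[1]-P[0];print(np.degrees(np.arctan2(d[1],d[0])),np.linalg.norm(d),P[0]+d/np.linalg.norm(d)*.06)
for a,b in(((247,131),(435.5,287)),((251,236),(429,251))): print(tri(c,[a],T,[b]))
print('knob',tri(c,[(513,273)],T,[(339.5,249.5)]),onz(c,[[513,273]],.044))
plan((.5055,-.2545,.1,186.1))"
```

```text
[[ 0.4479 -0.2533  0.014 ]
 [ 0.5338 -0.244   0.014 ]
 [ 0.5801 -0.2319  0.014 ]]
6.1229898254592685 0.08635742039892758 [ 0.5076 -0.2469  0.014 ]
(array([ 0.446 , -0.2527,  0.0292]), np.float64(0.004993388496817953))
(array([ 0.5194, -0.2367,  0.0665]), np.float64(0.0008546337449986116))
knob (array([ 0.5265, -0.0395,  0.0615]), np.float64(0.0009229240317226094)) [[ 0.5313 -0.0305  0.044 ]]
t 3.25 p [ 0.509  -0.1853  0.1986] h -173.15 tilt -1.0 j7 2.05
dp [ 0.391 -2.278  3.286] turn 0.151
```

Call:
{"name": "move_arm", "arguments": {
  "dp": [
    [0.4,-2.1,2],
    [0.4,-2.1,3.3],
    [0.4,-2.1,3.3],
    [0.4,-2.1,3.3],
    [0.4,-2.1,3.3]
  ],
  "turn": [0.1,0.1,0.1,0.1,0.1],
  "jaw": [1,1,1,1,1]
}}

```text
time: 3.75
position: [0.5049, -0.2493, 0.1]
tool_rot: [-0.174, 3.136, 0.001]
ft_force: [-0.1, 0.1, 0.4]
grip_width: 1.0
```

Call:
{"name": "move_arm", "arguments": {
  "dp": [
    [0,0,0],
    [0,0,0],
    [0,0,0]
  ],
  "turn": [0,0,0],
  "jaw": [1,1,1]
}}

```text
time: 4.05
position: [0.505, -0.2505, 0.1008]
tool_rot: [-0.173, 3.134, -0.0]
ft_force: [0.4, -0.6, -0.3]
grip_width: 0.998
```

```bash
python3 -c "
from h import *
np.set_printoptions(precision=4,suppress=True)
c=info('wrist');im=ctrl.get_image('wrist');save('w2.png',im)
for r in ctrl.masks_of('wrist','burnisher'): 
  m=r['region'];ys,xs=np.nonzero(m);print(round(r['confidence'],2),r['rect'])
  if m.sum()<300: continue
  rows=np.arange(ys.min(),ys.max(),12)
  uv=[[np.median(xs[ys==v]),v] for v in rows if (ys==v).any()]; print(np.c_[uv,onz(c,uv,.014)])
plan((.506,-.25,.003,186.1))"
```

```text
0.87 [519.1, 61.2, 58.8, 122.5]
[[530.5      0.       0.3587  -0.1572   0.014 ]
 [526.      12.       0.3644  -0.1581   0.014 ]
 [522.5     24.       0.3701  -0.1585   0.014 ]
 [517.      36.       0.376   -0.16     0.014 ]
 [513.5     48.       0.3819  -0.1605   0.014 ]
 [510.      60.       0.3879  -0.1609   0.014 ]
 [505.5     72.       0.3941  -0.1619   0.014 ]
 [502.5     84.       0.4002  -0.1621   0.014 ]
 [503.5     96.       0.4063  -0.1601   0.014 ]
 [505.     108.       0.4124  -0.1578   0.014 ]]
0.83 [320.9, 236.9, 28.7, 176.6]
[[317.     147.       0.4447  -0.2605   0.014 ]
 [321.     159.       0.4512  -0.2575   0.014 ]
 [321.5    171.       0.4581  -0.2564   0.014 ]
 [321.5    183.       0.465   -0.2557   0.014 ]
 [321.5    195.       0.4722  -0.2549   0.014 ]
 [321.5    207.       0.4794  -0.2542   0.014 ]
 [321.5    219.       0.4867  -0.2534   0.014 ]
 [322.     231.       0.4941  -0.2523   0.014 ]
 [322.     243.       0.5017  -0.2515   0.014 ]
 [322.     255.       0.5094  -0.2506   0.014 ]
 [322.     267.       0.5172  -0.2498   0.014 ]
 [322.     279.       0.5252  -0.2489   0.014 ]
 [322.5    291.       0.5332  -0.2477   0.014 ]
 [322.5    303.       0.5414  -0.2469   0.014 ]
 [322.5    315.       0.5498  -0.246    0.014 ]]
0.62 [15.4, 19.2, 24.1, 32.4]
[[10.      0.      0.3889 -0.4263  0.014 ]
 [12.     12.      0.3944 -0.426   0.014 ]
 [12.5    24.      0.4001 -0.4263  0.014 ]]
t 4.15 p [ 0.5044 -0.2508  0.1003] h -173.74 tilt -1.0 j7 2.23
dp [-0.055  0.019  3.243] turn 0.033
```

View pics/w2.png

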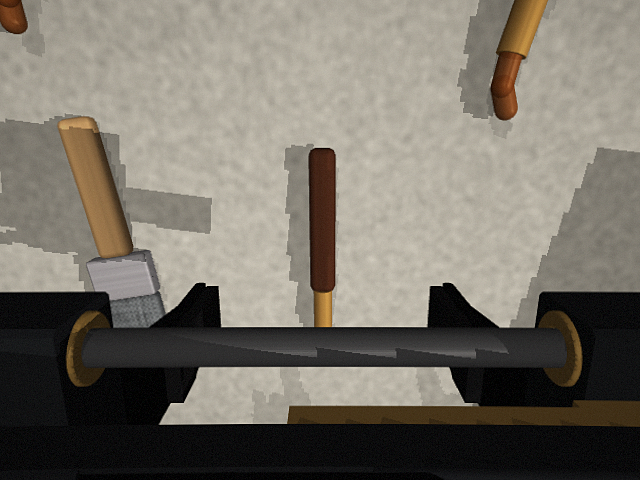

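The handle is in column 322, between the jaws (centre about 325), so it is lined up. I'll go down and grip.

Call:
{"name": "move_arm", "arguments": {
  "dp": [
    [0,0,1.2],
    [0,0,2.2],
    [0,0,2.9],
    [0,0,3.15],
    [0,0,3.15]
  ],
  "turn": [0,0,0,0,0],
  "jaw": [0.5,0.2,0,0,0]
}}

```text
time: 4.65
position: [0.5033, -0.2508, 0.0044]
tool_rot: [0.171, -3.135, -0.001]
ft_force: [-0.9, -0.2, -0.2]
grip_width: 0.63
```

Call:
{"name": "move_arm", "arguments": {
  "dp": [
    [0,0,0],
    [0,0,0],
    [0,0,0],
    [0,0,0],
    [0,0,0]
  ],
  "turn": [0,0,0,0,0],
  "jaw": [-1,-1,-1,-1,-1],
  "grip_force": 15
}}

```text
time: 5.15
position: [0.5042, -0.251, 0.0055]
tool_rot: [-0.171, 3.136, -0.0]
ft_force: [-0.9, 0.7, 2.9]
grip_width: 0.183
```

Call:
{"name": "move_arm", "arguments": {
  "dp": [
    [0,0,0],
    [0,0,-1],
    [0,0,-2.5],
    [0,0,-4],
    [0,0,-5]
  ],
  "turn": [0,0,0,0,0],
  "jaw": [-1,-1,-1,-1,-1]
}}

```text
time: 5.65
position: [0.5047, -0.2517, 0.1582]
tool_rot: [-0.17, 3.134, -0.002]
ft_force: [0.4, -0.6, -1.0]
grip_width: 0.184
```

```bash
python3 -c "
from h import *
plan((.545,.0,.17,168.2))"
```

```text
t 5.65 p [ 0.5047 -0.2517  0.1582] h -173.79 tilt -1.0 j7 2.2
dp [-2.244  8.194 -0.394] turn 3.602
```

Call:
{"name": "move_arm", "arguments": {
  "dp": [
    [-2.2,8.2,-0.4],
    [-2.2,8.2,-0.4],
    [-2.2,8.2,-0.4],
    [-2.2,8.2,-0.4],
    [-2.2,8.2,-0.4]
  ],
  "turn": [1,2,3,3.6,3.6],
  "jaw": [-1,-1,-1,-1,-1]
}}

```text
time: 6.15
position: [0.5419, -0.0023, 0.167]
tool_rot: [0.324, 3.124, 0.001]
ft_force: [1.0, 0.4, 0.7]
grip_width: 0.18
```

Call:
{"name": "move_arm", "arguments": {
  "dp": [
    [0,0,0],
    [0,0,0],
    [0,0,0]
  ],
  "turn": [0,0,0],
  "jaw": [-1,-1,-1]
}}

```text
time: 6.45
position: [0.5417, -0.0057, 0.1666]
tool_rot: [-0.324, -3.124, 0.001]
ft_force: [-0.4, -0.2, -0.4]
grip_width: 0.181
```

```bash
python3 -c "
from h import *
c=info('wrist');im=ctrl.get_image('wrist');save('w3.png',im)
np.save('c3.npy',c[2])
plan((.536,.034,.1,168.2),(.536,.034,.022,168.2))"
```

```text
t 6.5 p [ 0.5418 -0.0061  0.1667] h 168.08 tilt -1.0 j7 1.38
dp [0.464 1.269 2.223] turn -0.024
dp [0.  0.  2.6] turn -0.0
```

View pics/w3.png

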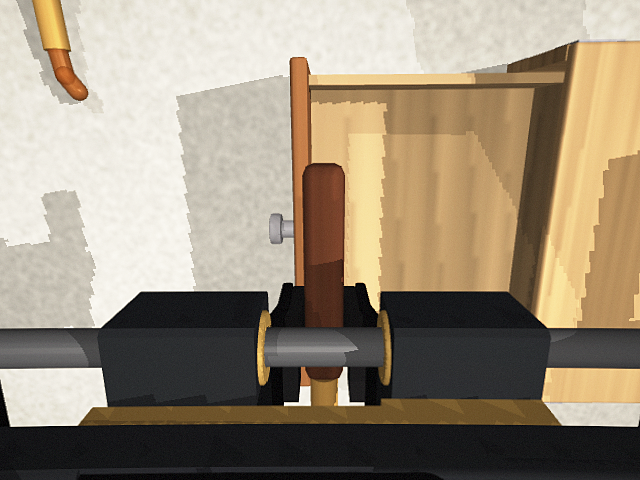

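The wrist view shows the burnisher held, parallel to the drawer front. The front board's top edge is at columns 291-309, the knob's outer end at (270,228), and the chest front's top edge runs from (577,41) to (545,400).

```bash
python3 -c "
from h import *
np.set_printoptions(precision=4,suppress=True)
c=info('wrist')
print('front outer top,inner top',onz(c,[[291,60],[292,270],[308,60]],.074))
print('knob',onz(c,[[270,229]],.044)); print('side wall top outer/inner',onz(c,[[400,74],[400,86]],.052))
print('chest top edge',onz(c,[[577,42]],.085))
print('bar/burn end',onz(c,[[323,166]],.167))"
```

```text
front outer top,inner top [[ 0.432  -0.0011  0.074 ]
 [ 0.5532 -0.029   0.074 ]
 [ 0.434   0.0082  0.074 ]]
knob [[ 0.5303 -0.0417  0.044 ]]
side wall top outer/inner [[0.4504 0.0615 0.052 ]
 [0.4572 0.0604 0.052 ]]
chest top edge [[0.4574 0.1481 0.085 ]]
bar/burn end [[0.4845 0.0062 0.167 ]]
```

Call:
{"name": "move_arm", "arguments": {
  "dp": [
    [0.45,1.25,0],
    [0.45,1.25,1.2],
    [0.45,1.25,2.2],
    [0.45,1.25,3.2],
    [0.45,1.25,3.8]
  ],
  "turn": [0,0.1,0.1,0.1,0.1],
  "jaw": [-1,-1,-1,-1,-1]
}}

```text
time: 7.0
position: [0.535, 0.0331, 0.0506]
tool_rot: [-0.34, -3.12, 0.002]
ft_force: [-0.5, -0.9, 0.1]
grip_width: 0.185
```

Call:
{"name": "move_arm", "arguments": {
  "dp": [
    [0,0,0.5],
    [0,0,1],
    [0,0,1],
    [0,0,1],
    [0,0,1]
  ],
  "turn": [0,0,0,0,0],
  "jaw": [-1,-1,-1,-1,-1]
}}

```text
time: 7.5
position: [0.5375, 0.0352, 0.0239]
tool_rot: [0.336, 3.122, 0.001]
ft_force: [-0.1, -0.7, -0.2]
grip_width: 0.185
```

```bash
python3 -c "
from h import *
save('w4.png',ctrl.get_image('wrist'))
plan((.536,.034,.02,168))"
```

```text
t 7.55 p [0.5375 0.0353 0.0239] h 167.72 tilt -1.0 j7 1.36
dp [ 0.038 -0.053  0.13 ] turn -0.055
```

View pics/w4.png

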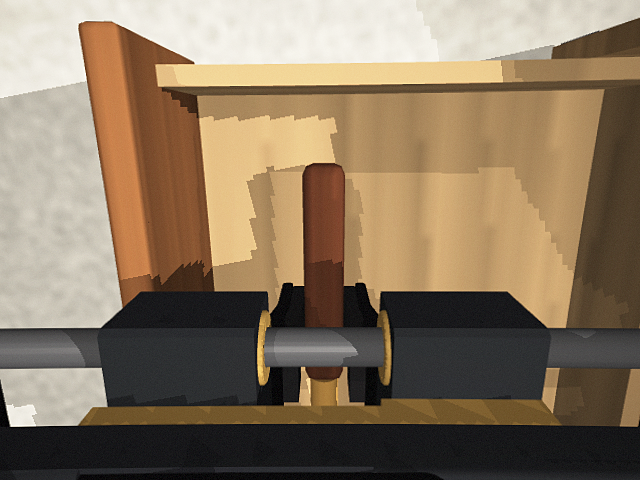

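The burnisher is inside the drawer, clear of the front board and the wall. I'll lower it a little, open partway and rise.

Call:
{"name": "move_arm", "arguments": {
  "dp": [
    [0,0,0.1],
    [0,0,0.1],
    [0,0,0.1],
    [0,0,0.1],
    [0,0,0.1]
  ],
  "turn": [0,0,0,0,0],
  "jaw": [-1,-0.4,-0.4,-0.4,-0.4]
}}

```text
time: 8.05
position: [0.5366, 0.0353, 0.02]
tool_rot: [0.336, 3.123, 0.0]
ft_force: [0.1, 0.3, 0.0]
grip_width: 0.298
```

Call:
{"name": "move_arm", "arguments": {
  "dp": [
    [0,0,-0.3],
    [0,0,-1],
    [0,0,-2.2],
    [0,0,-3.6],
    [0,0,-5]
  ],
  "turn": [0,0,0,0,0],
  "jaw": [-0.4,-0.4,-0.4,-0.4,-0.4]
}}

```text
time: 8.55
position: [0.5361, 0.035, 0.1719]
tool_rot: [0.336, 3.123, 0.0]
ft_force: [1.2, -0.1, 0.6]
grip_width: 0.303
```

```bash
python3 -c "
from h import *
im=ctrl.get_image('wrist')
for r in ctrl.look_for('wrist','burnisher'): print(r)
im2=ctrl.get_image('top');save('d.png',np.hstack([cv2.resize(im,(400,300)),cv2.resize(im2[160:320,200:410],(400,300))]))
u=np.array([.21,.978]);k=np.array([.5305,-.041])
for d in (-.06,): plan((*(k+d*u),.19,168),(*(k+d*u),.035,168))"
```

```text
{'rect': [19.8, 60.9, 39.6, 117.3], 'confidence': 0.95}
t 8.7 p [0.5389 0.0354 0.1738] h 167.72 tilt -1.0 j7 1.29
dp [-0.275 -4.548 -0.538] turn -0.056
dp [0.    0.    5.167] turn 0.0
```

View pics/d.png

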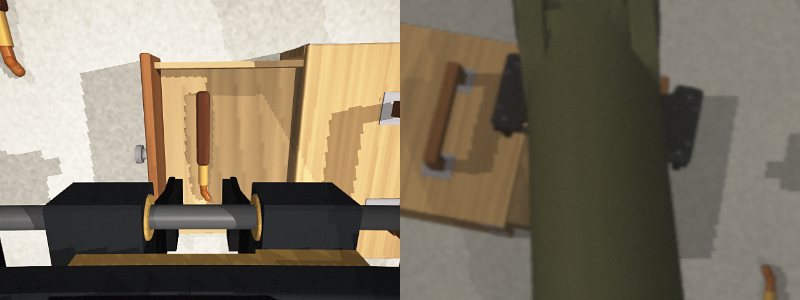

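The burnisher lies flat and free in the drawer (left panel, around (203,145)). I'll back out to the front of the knob with the jaws shut.

Call:
{"name": "move_arm", "arguments": {
  "dp": [
    [-0.3,-1.5,-0.5],
    [-0.3,-3,-0.5],
    [-0.3,-4.5,-0.5],
    [-0.3,-4.5,-0.5],
    [-0.3,-4.5,-0.5]
  ],
  "turn": [0,0,0,0,0],
  "jaw": [-1,-1,-1,-1,-1]
}}

```text
time: 9.2
position: [0.5156, -0.0996, 0.1841]
tool_rot: [-0.34, -3.122, -0.001]
ft_force: [0.5, 1.0, -1.1]
grip_width: 0.014
```

Call:
{"name": "move_arm", "arguments": {
  "dp": [
    [0,0,1.5],
    [0,0,3],
    [0,0,4.5],
    [0,0,5.3],
    [0,0,5.3]
  ],
  "turn": [0,0,0,0,0],
  "jaw": [-1,-1,-1,-1,-1]
}}

```text
time: 9.7
position: [0.5128, -0.0962, 0.0215]
tool_rot: [-0.331, -3.115, 0.001]
ft_force: [-0.5, 0.1, 0.2]
grip_width: 0.006
```

```bash
python3 -c "
from h import *
u=np.array([.21,.978]);k=np.array([.5305,-.041])
plan((*(k-.025*u),.03,168),(*(k+.1*u),.03,168),(*(k+.12*u),.03,168))"
```

```text
t 9.7 p [ 0.5128 -0.0962  0.0215] h 167.88 tilt -1.0 j7 1.64
dp [-0.19   1.089 -0.284] turn -0.024
dp [-0.009  4.168  0.   ] turn 0.0
dp [-0.001  0.667  0.   ] turn 0.0
```

Call:
{"name": "move_arm", "arguments": {
  "dp": [
    [-0.2,0.6,-0.3],
    [-0.2,1.1,-0.3],
    [-0.2,1.7,-0.3],
    [-0.2,2.2,-0.3],
    [-0.2,2.7,-0.3]
  ],
  "turn": [0,0,0,0,0],
  "jaw": [-1,-1,-1,-1,-1]
}}

```text
time: 10.2
position: [0.5405, -0.0194, 0.0358]
tool_rot: [0.334, 3.122, 0.0]
ft_force: [0.3, -1.0, 1.4]
grip_width: 0.002
```

Call:
{"name": "move_arm", "arguments": {
  "dp": [
    [0,0.5,0],
    [0,1.1,0],
    [0,1.6,0],
    [0,2.1,0],
    [0,2.5,0]
  ],
  "turn": [0,0,0,0,0],
  "jaw": [-1,-1,-1,-1,-1]
}}

```text
time: 10.7
position: [0.5555, 0.0541, 0.0348]
tool_rot: [-0.335, -3.123, -0.0]
ft_force: [-1.3, -1.2, 0.5]
grip_width: 0.005
```

```bash
python3 -c "
from h import *
u=np.array([.21,.978]);k=np.array([.5305,-.041])
plan((*(k+.12*u),.03,168))
save('w5.png',ctrl.get_image('wrist'));print(ctrl.get_state()['ft_force'])"
```

```text
t 10.7 p [0.5555 0.0541 0.0348] h 167.77 tilt -1.0 j7 1.35
dp [0.152 0.727 0.158] turn -0.046
[1.40037295 1.13493531 0.28476242]
```

View pics/w5.png

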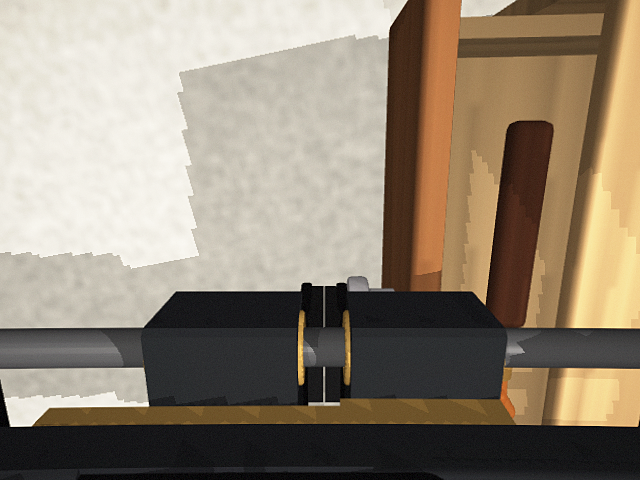

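The drawer is nearly shut, with the finger on the knob at (357,283) and the burnisher still flat. I'll continue slowly until the force rises.

Call:
{"name": "move_arm", "arguments": {
  "dp": [
    [0.1,0.3,0.1],
    [0.1,0.5,0.1],
    [0.1,0.7,0.1],
    [0.1,0.8,0.1],
    [0.1,0.9,0.1]
  ],
  "turn": [0,0,0,0,0],
  "jaw": [-1,-1,-1,-1,-1]
}}

```text
time: 11.25
position: [0.558, 0.0795, 0.0315]
tool_rot: [-0.336, -3.123, 0.001]
ft_force: [-0.8, -1.3, -1.5]
grip_width: 0.004
```

Call:
{"name": "move_arm", "arguments": {
  "dp": [
    [0,0.1,0],
    [0,0.2,0],
    [0,0.2,0]
  ],
  "turn": [0,0,0],
  "jaw": [-1,-1,-1]
}}

```text
time: 11.55
position: [0.5596, 0.0861, 0.0318]
tool_rot: [-0.335, -3.123, -0.001]
ft_force: [0.3, -0.3, 0.8]
grip_width: 0.001
```

Call:
{"name": "move_arm", "arguments": {
  "dp": [
    [0,0.1,0],
    [0,0.2,0],
    [0,0.2,0]
  ],
  "turn": [0,0,0],
  "jaw": [-1,-1,-1]
}}

```text
time: 11.85
position: [0.561, 0.0901, 0.0318]
tool_rot: [0.337, 3.123, -0.002]
ft_force: [-1.1, -4.1, 0.6]
grip_width: 0.006
```

```bash
python3 -c "
from h import *
save('w6.png',ctrl.get_image('wrist'));print(ctrl.get_state()['ft_force'])"
```

```text
[-0.51317761 -4.10743263 -0.84265975]
```

View pics/w6.png

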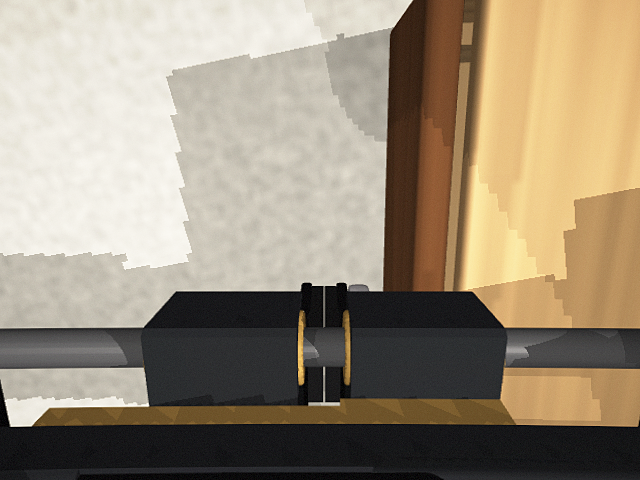

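```bash
python3 -c "
from h import *
np.set_printoptions(precision=4,suppress=True)
c=info('wrist');n=np.array([.21,.978]);t=np.array([.978,-.21])
f=lambda uv,z:(lambda P:np.c_[P@n,P@t])(onz(c,uv,z)[:,:2])
print('board outer,inner',f([[390,35],[386,280],[425,15],[462,20],[445,285]],.074));print('chest edge',f([[488,20],[480,40],[470,160],[462,285]],.085));print(ctrl.get_state()['ft_force'],ctrl.get_state()['position'])
print('expected shut knob',np.array([.5793,.208])@n-.118,'tcp',np.array(ctrl.get_state()['position'])[:2]@n)"
python3 - <<'E'
import cv2
a=cv2.imread('pics/w6.png');cv2.imwrite('pics/w6c.png',cv2.resize(a[0:300,370:520],(600,600)[:1]+(600,) if 0 else (400,600),interpolation=cv2.INTER_CUBIC) )
E
```

```text
board outer,inner [[0.2241 0.4339]
 [0.2255 0.5017]
 [0.2328 0.4294]
 [0.2424 0.4306]
 [0.2435 0.5034]]
chest edge [[0.2451 0.4331]
 [0.2437 0.4373]
 [0.244  0.465 ]
 [0.2448 0.4991]]
[-0.5132 -4.1074 -0.8427] [0.561  0.0901 0.0318]
expected shut knob 0.207077 tcp 0.20590498833374493
```

View pics/w6c.png

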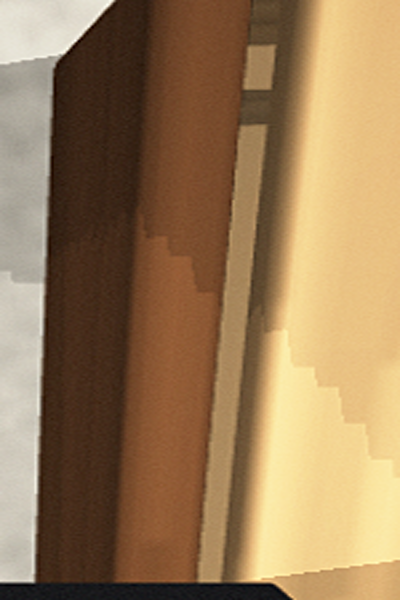

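A gap of a few mm remains between the board (crop column about 220) and the chest front (about 245). I'll push a little further and watch the force.

Call:
{"name": "move_arm", "arguments": {
  "dp": [
    [0,0.1,0],
    [0,0.1,0],
    [0,0.1,0]
  ],
  "turn": [0,0,0],
  "jaw": [-1,-1,-1]
}}

```text
time: 12.2
position: [0.5617, 0.0935, 0.0318]
tool_rot: [0.337, 3.123, -0.001]
ft_force: [-0.4, -4.7, -0.2]
grip_width: 0.001
```

Call:
{"name": "move_arm", "arguments": {
  "dp": [
    [0,0.1,0],
    [0,0.1,0],
    [0,0.1,0]
  ],
  "turn": [0,0,0],
  "jaw": [-1,-1,-1]
}}

```text
time: 12.5
position: [0.5623, 0.0971, 0.0318]
tool_rot: [0.336, 3.123, 0.0]
ft_force: [0.2, -3.5, 0.4]
grip_width: 0.002
```

```bash
python3 -c "
from h import *
a=ctrl.get_image('wrist');save('w7.png',a)
b=cv2.imread('pics/w6.png')[...,::-1]
save('cmp.png',np.hstack([cv2.resize(x[0:300,370:520],(400,600),interpolation=cv2.INTER_CUBIC) for x in (b,a)]))"
```

```text
(no output)
```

View pics/cmp.png

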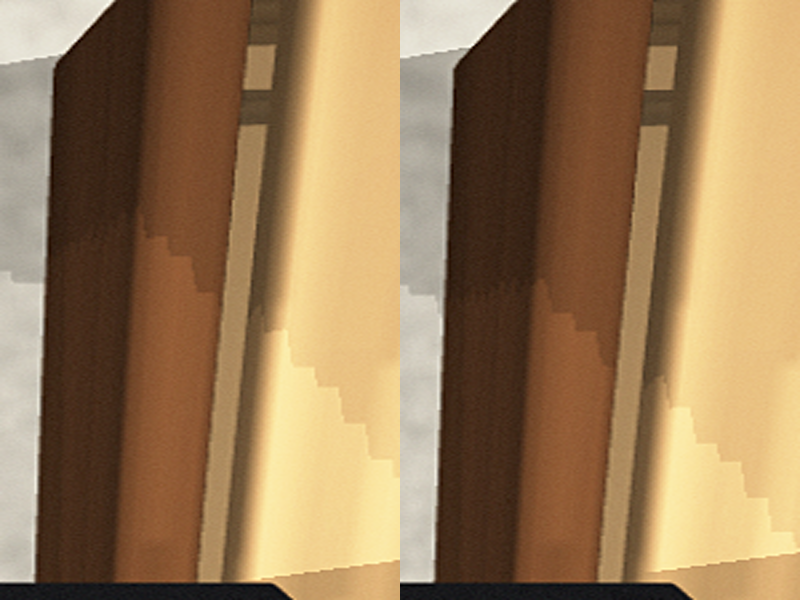

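The gap is the same in both pictures while the tool moved 7 mm. So the drawer is shut, the strip is just the chest frame, and the chest has slid slightly. I'll back off and rise.

Call:
{"name": "move_arm", "arguments": {
  "dp": [
    [0,-0.8,0],
    [0,-1.5,0],
    [0,-1.5,-1.5],
    [0,-1.5,-3.1],
    [0,-1.5,-4.7]
  ],
  "turn": [0,0,0,0,0],
  "jaw": [-1,-1,-1,-1,-1]
}}

```text
time: 13.05
position: [0.5527, 0.0553, 0.1748]
tool_rot: [0.334, 3.123, 0.005]
ft_force: [1.1, 0.3, 1.0]
grip_width: -0.001
```

Call:
{"name": "move_arm", "arguments": {
  "dp": [
    [0,0,-1.5],
    [0,0,-3],
    [0,1.6,-3],
    [0,3.2,-3],
    [0,3.2,-3]
  ],
  "turn": [0,0,0,0,0],
  "jaw": [0,1,1,1,1]
}}

```text
time: 13.55
position: [0.5724, 0.1589, 0.2628]
tool_rot: [-0.314, -3.126, -0.011]
ft_force: [-0.2, 1.4, -0.0]
grip_width: 0.373
```

Call:
{"name": "move_arm", "arguments": {
  "dp": [
    [1.5,1,0],
    [2,1.5,0],
    [2,1.5,0],
    [2,1.5,0],
    [2,1.5,0]
  ],
  "turn": [0,0,0,0,0],
  "jaw": [1,1,1,1,1]
}}

```text
time: 14.05
position: [0.5246, 0.2033, 0.2631]
tool_rot: [0.337, 3.123, 0.001]
ft_force: [0.8, -0.3, -0.7]
grip_width: 0.833
```

```bash
python3 -c "
from h import *
c=info('wrist');save('w8.png',ctrl.get_image('wrist'))
for r in ctrl.look_for('wrist','chest_handle'): print(r)
plan((.58,.216,.2,168))
print(proj(c,[[.63,.205,.131],[.521,.225,.131]]))"
```

```text
{'rect': [353.9, 266.8, 242.5, 245.6], 'confidence': 0.75}
t 14.15 p [0.5247 0.2027 0.263 ] h 167.62 tilt -1.0 j7 0.98
dp [-1.706  0.827  2.099] turn -0.077
[[354.07704033 357.60418814]
 [351.52549103 219.85342357]]
```

View pics/w8.png

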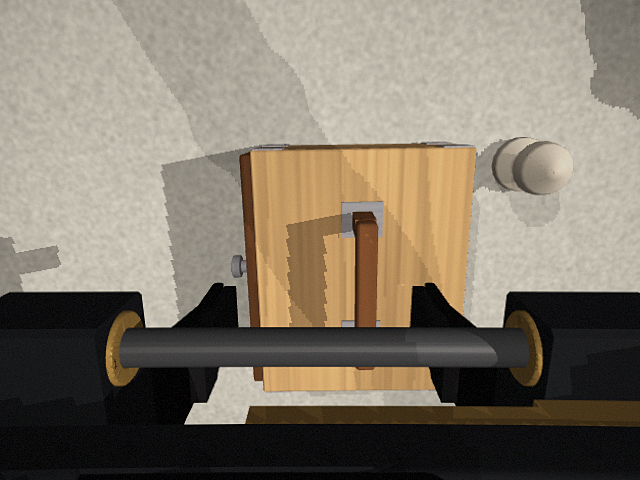

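The drawer is shut. The bar's top face runs from (367,222) to (366,368), and the chest top's far edge runs from (249,149) to (476,148).

```bash
python3 -c "
from h import *
np.set_printoptions(precision=4,suppress=True)
c=info('wrist')
P=onz(c,[[367.5,222],[366,369]],.131);print(P,np.linalg.norm(P[1]-P[0]));d=P[1]-P[0];print(np.degrees(np.arctan2(d[1],d[0])),P.mean(0))
Q=onz(c,[[249,149],[476,148]],.085);print(Q);d=Q[1]-Q[0];print(np.linalg.norm(d),np.degrees(np.arctan2(d[1],d[0])))
m=P.mean(0);plan((m[0],m[1],.2,168),(m[0],m[1],.104,168))"
```

```text
[[0.5251 0.2353 0.131 ]
 [0.6419 0.2115 0.131 ]] 0.11918317878670007
-11.50566152357499 [0.5835 0.2234 0.131 ]
[[0.4581 0.1576 0.085 ]
 [0.4963 0.3324 0.085 ]]
0.17893024145932068 77.684028412404
t 14.15 p [0.5247 0.2027 0.263 ] h 167.62 tilt -1.0 j7 0.98
dp [-1.767  1.094  2.099] turn -0.077
dp [0.  0.  3.2] turn 0.0
```

Call:
{"name": "move_arm", "arguments": {
  "dp": [
    [-1,0.6,0.5],
    [-1.77,1.09,1],
    [-1.77,1.09,2],
    [-1.77,1.09,2.1],
    [-1.77,1.09,2.1]
  ],
  "turn": [-0.1,-0.1,-0.1,-0.1,-0.1],
  "jaw": [1,1,1,1,1]
}}

```text
time: 14.65
position: [0.5825, 0.2234, 0.1992]
tool_rot: [-0.324, -3.123, 0.002]
ft_force: [1.0, 0.1, -1.2]
grip_width: 0.999
```

Call:
{"name": "move_arm", "arguments": {
  "dp": [
    [0,0,1],
    [0,0,2],
    [0,0,2.8],
    [0,0,3.2],
    [0,0,3.2]
  ],
  "turn": [0,0,0,0,0],
  "jaw": [1,1,1,1,1]
}}

```text
time: 15.15
position: [0.5824, 0.2241, 0.1037]
tool_rot: [-0.322, -3.124, 0.001]
ft_force: [-0.3, 0.2, 0.0]
grip_width: 0.999
```

```bash
python3 -c "
from h import *
plan((.5835,.2234,.104,168.3));print(ctrl.get_state()['ft_force'])"
```

```text
t 15.15 p [0.5824 0.2241 0.1037] h 168.22 tilt -1.0 j7 1.06
dp [-0.041 -0.017 -0.009] turn -0.017
[-0.27488759  0.20174021  0.01376601]
```

Call:
{"name": "move_arm", "arguments": {
  "dp": [
    [0,0,0],
    [0,0,0],
    [0,0,0],
    [0,0,0],
    [0,0,0]
  ],
  "turn": [0,0,0,0,0],
  "jaw": [-1,-1,-1,-1,-1],
  "grip_force": 50
}}

```text
time: 15.65
position: [0.583, 0.2245, 0.1043]
tool_rot: [0.322, 3.124, 0.001]
ft_force: [-0.8, -0.0, -0.4]
grip_width: 0.63
```

Call:
{"name": "move_arm", "arguments": {
  "dp": [
    [0,0,0],
    [0,0,0],
    [0,0,-0.1],
    [0,0,-0.3],
    [0,0,-0.6]
  ],
  "turn": [0,0,0,0,0],
  "jaw": [-1,-1,-1,-1,-1]
}}

```text
time: 16.15
position: [0.5824, 0.2239, 0.1218]
tool_rot: [-0.322, -3.124, 0.002]
ft_force: [1.7, -0.4, -7.7]
grip_width: 0.174
```

Call:
{"name": "move_arm", "arguments": {
  "dp": [
    [0,0,0],
    [0,0,-0.3],
    [0,0,-0.7],
    [0,0,-1.1],
    [0,0,-1.5]
  ],
  "turn": [0,0,0,0,0],
  "jaw": [-1,-1,-1,-1,-1]
}}

```text
time: 16.65
position: [0.583, 0.2245, 0.168]
tool_rot: [0.322, 3.125, 0.0]
ft_force: [-0.2, -0.2, -9.0]
grip_width: 0.175
```

Call:
{"name": "move_arm", "arguments": {
  "dp": [
    [0,0,-0.5],
    [0,0,-1],
    [0,0,-1.5],
    [0,0,-2],
    [0,0,-2.4]
  ],
  "turn": [0,0,0,0,0],
  "jaw": [-1,-1,-1,-1,-1]
}}

```text
time: 17.15
position: [0.5832, 0.2245, 0.2407]
tool_rot: [0.322, 3.124, 0.001]
ft_force: [1.0, 0.1, -8.8]
grip_width: 0.173
```

Call:
{"name": "move_arm", "arguments": {
  "dp": [
    [0,0,-0.2],
    [0,0,-0.4],
    [0,0,-0.4],
    [0,0,-0.4],
    [0,0,-0.4]
  ],
  "turn": [0,0,0,0,0],
  "jaw": [-1,-1,-1,-1,-1]
}}

```text
time: 17.65
position: [0.5824, 0.2243, 0.2499]
tool_rot: [-0.322, -3.124, 0.001]
ft_force: [0.4, 0.6, -8.5]
grip_width: 0.181
```

Call:
{"name": "move_arm", "arguments": {
  "dp": [
    [0,0,0],
    [0,0,0],
    [0,0,0],
    [0,0,0],
    [0,0,0]
  ],
  "turn": [0,0,0,0,0],
  "jaw": [-1,-1,-1,-1,-1]
}}

```text
time: 18.15
position: [0.5828, 0.2244, 0.2509]
tool_rot: [0.322, 3.125, 0.0]
ft_force: [-0.0, 0.4, -8.5]
grip_width: 0.179
```

```bash
python3 -c "
from h import *
b=ctrl.get_image('wrist');a=ctrl.get_image('scene');s=ctrl.get_state();print(s['position'],s['ft_force'],s['torque'],s['grip_width'],s['time'])
save('fin.png',np.hstack([cv2.resize(a[120:400,120:500],(420,310)),cv2.resize(b,(380,310))]))"
```

```text
[0.5828717  0.22440023 0.25088998] [-1.06571952  0.77434073 -8.025459  ] [ 0.03709585  0.00269317 -0.02499606] 0.1770873621498131 18.25
```

No more pictures can be viewed, so I'll check the level and the drawer numerically. I'll project the expected edges of a level, shut chest into the wrist image and compare them with where they appear.

```bash
python3 -c "
from h import *
np.set_printoptions(precision=1,suppress=True)
c=info('wrist');im=ctrl.get_image('wrist').astype(float)
n=np.array([.207,.978]);y=np.array([-.978,.207]);o=np.array(ctrl.get_state()['position']);H=o[2]+.019-.123
P=lambda a,b,z:[*(o[:2]+a*n+b*y),H+z]
# chest-top edge near camera (y=+110), bar of left (x=-90) & right (x=+90), drawer-front outer top edge (x=-100,z=.074)
g=lambda A:np.abs(np.diff(cv2.GaussianBlur(A,(5,5),0).sum(2),axis=0))
gx=lambda A:np.abs(np.diff(cv2.GaussianBlur(A,(5,5),0).sum(2),axis=1))
def peak(v,k): 
    i=np.argsort(v)[::-1]; out=[]
    for j in i:
        if all(abs(j-q)>4 for q in out): out.append(j)
        if len(out)==4: break
    return [(int(j+k),int(v[j])) for j in out]
G,X=g(im),gx(im)
for a in(-.07,-.05,.05,.07):
    u,v=proj(c,P(a,.11,.085))[0]; u,v=int(round(u)),v; lo=max(0,int(v)-25); print('near edge a',a,'expect col',u,'row',round(v,1),peak(G[lo:lo+50,u],lo))
for b in(.1,.08,.06):
    for a,z,nm in((-.09,.085,'chest front edge'),(-.1,.074,'board outer top'),(.09,.085,'back edge')):
        u,v=proj(c,P(a,b,z))[0]; lo=max(0,int(u)-25); print(nm,b,'expect row',int(round(v)),'col',round(u,1),peak(X[int(round(v)),lo:lo+50],lo))
print('knob exp',proj(c,P(-.118,0,.044)),[ (round(r['confidence'],2),r['rect']) for r in ctrl.look_for('wrist','drawer_knob')])
for n_ in('brush','jar','finial'):
    ctrl.get_image('scene'); print(n_,[(round(r['confidence'],2),r['rect']) for r in ctrl.look_for('scene',n_)][:2])
"
```

```text
near edge a -0.07 expect col 143 row 26.0 [(40, 47), (35, 19), (45, 15), (26, 8)]
near edge a -0.05 expect col 195 row 26.7 [(41, 65), (6, 8), (46, 7), (36, 7)]
near edge a 0.05 expect col 452 row 27.1 [(41, 68), (16, 3), (46, 3), (23, 2)]
near edge a 0.07 expect col 503 row 26.6 [(40, 54), (45, 5), (14, 5), (19, 5)]
chest front edge 0.1 expect row 54 col 94.4 [(114, 66), (106, 20), (98, 6), (76, 5)]
board outer top 0.1 expect row 58 col 84.0 [(104, 168), (70, 5), (98, 4), (81, 4)]
back edge 0.1 expect row 54 col 551.5 [(530, 46), (565, 7), (575, 4), (540, 4)]
chest front edge 0.08 expect row 107 col 102.1 [(110, 192), (123, 102), (103, 8), (115, 4)]
board outer top 0.08 expect row 108 col 91.6 [(110, 189), (103, 7), (68, 4), (90, 4)]
back edge 0.08 expect row 108 col 543.7 [(530, 27), (525, 17), (550, 9), (558, 3)]
chest front edge 0.06 expect row 157 col 109.2 [(117, 116), (129, 113), (95, 9), (111, 8)]
board outer top 0.06 expect row 155 col 98.6 [(117, 115), (95, 14), (79, 8), (74, 8)]
back edge 0.06 expect row 158 col 536.5 [(517, 25), (540, 25), (529, 5), (535, 4)]
knob exp [[109.4 262.3]] [(0.57, [127.1, 176.0, 41.2, 235.0]), (0.33, [317.4, 221.7, 425.1, 363.0])]
brush [(0.75, [169.7, 296.8, 34.3, 44.5])]
jar [(0.71, [231.9, 341.4, 29.9, 34.8])]
finial [(0.6, [361.9, 213.8, 23.7, 78.8])]
```

Call:
{"name": "move_arm", "arguments": {
  "dp": [
    [0,0,0],
    [0,0,0],
    [0,0,0],
    [0,0,0],
    [0,0,0]
  ],
  "turn": [0,0,0,0,0],
  "jaw": [-1,-1,-1,-1,-1],
  "grip_force": 60
}}

```text
time: 19.15
position: [0.5828, 0.2244, 0.2509]
tool_rot: [0.322, 3.125, 0.0]
ft_force: [-0.6, 0.3, -9.2]
grip_width: 0.172
```

Call:
{"name": "move_arm", "arguments": {
  "dp": [
    [0,0,0],
    [0,0,0],
    [0,0,0],
    [0,0,0],
    [0,0,0]
  ],
  "turn": [0,0,0,0,0],
  "jaw": [-1,-1,-1,-1,-1]
}}

```text
time: 19.65
position: [0.5828, 0.2244, 0.2508]
tool_rot: [0.322, 3.125, 0.0]
ft_force: [0.1, 1.1, -8.7]
grip_width: 0.175
```

```bash
python3 -c "
from h import *
a=cv2.imread('pics/fin.png')
im=ctrl.get_image('wrist').astype(float);b=cv2.GaussianBlur(im,(5,5),0).sum(2)
G=np.abs(np.diff(b,axis=0));X=np.abs(np.diff(b,axis=1))
print([int(G[15:60,u].argmax()+15) for u in(143,195,452,503)],[int(X[r,500:560].argmax()+500) for r in(54,108,158)],[int(X[r,108:140].argmax()+108) for r in(54,108,158)])
# scene-view: height of chest from scene by chest rect
c=info('scene');ctrl.get_image('scene')
print([(r['confidence'],r['rect']) for r in ctrl.look_for('scene','chest')]);s=ctrl.get_state()
o=np.array(s['position']);n=np.array([.207,.978]);y=np.array([-.978,.207])
for dz in(0,-.016):
    H=o[2]+.019-.123+dz;Q=proj(c,[[*(o[:2]+i*n+j*y),H+z] for i in(-.1,.09) for j in(-.11,.11) for z in(0,.085)]);print(dz,Q.min(0),Q.max(0))
print(s['position'],s['ft_force'],s['grip_width'],np.abs(s['qd']).max())
"
```

```text
[40, 41, 41, 40] [530, 530, 540] [114, 110, 117]
[(0.95, [400.8, 216.6, 95.7, 91.1])]
0 [349.23411866 158.39494065] [451.38063382 252.29577043]
-0.016 [348.83818389 163.15751559] [449.73235134 256.4451562 ]
[0.58284547 0.22443264 0.25085523] [ 0.03597935  0.0502451  -9.02342236] 0.17409418358834078 0.0011743562181023416
```

There is no slip: the edges are identical after 1 s. The views disagree about how high the underside hangs (0.11 to 0.147 m), so I'll raise it 18 mm to stay well within the band under either reading.

Call:
{"name": "move_arm", "arguments": {
  "dp": [
    [0,0,-0.1],
    [0,0,-0.25],
    [0,0,-0.4],
    [0,0,-0.55],
    [0,0,-0.6]
  ],
  "turn": [0,0,0,0,0],
  "jaw": [-1,-1,-1,-1,-1]
}}

```text
time: 20.3
position: [0.5832, 0.2245, 0.2699]
tool_rot: [0.322, 3.124, 0.001]
ft_force: [0.6, 0.0, -8.6]
grip_width: 0.175
```

Call:
{"name": "move_arm", "arguments": {
  "dp": [
    [0,0,0],
    [0,0,0],
    [0,0,0],
    [0,0,0],
    [0,0,0]
  ],
  "turn": [0,0,0,0,0],
  "jaw": [-1,-1,-1,-1,-1]
}}

```text
time: 20.8
position: [0.5828, 0.2244, 0.2687]
tool_rot: [-0.322, -3.125, 0.0]
ft_force: [0.0, 0.7, -9.3]
grip_width: 0.173
```

Call:
{"name": "move_arm", "arguments": {
  "dp": [
    [0,0,0],
    [0,0,0],
    [0,0,0],
    [0,0,0],
    [0,0,0]
  ],
  "turn": [0,0,0,0,0],
  "jaw": [-1,-1,-1,-1,-1]
}}

```text
time: 21.3
position: [0.5828, 0.2244, 0.2689]
tool_rot: [0.322, 3.125, 0.0]
ft_force: [0.2, -0.1, -9.2]
grip_width: 0.177
```

```bash
python3 -c "
from h import *
np.set_printoptions(precision=3,suppress=True)
im=ctrl.get_image('wrist').astype(float);b=cv2.GaussianBlur(im,(5,5),0).sum(2)
G=np.abs(np.diff(b,axis=0));print([int(G[15:60,u].argmax()+15) for u in(143,195,452,503)])
c=info('scene');ctrl.get_image('scene');s=ctrl.get_state()
o=np.array(s['position']);n=np.array([.207,.978]);y=np.array([-.978,.207])
m=ctrl.masks_of('scene','chest')[0]['region'].astype(bool);ys,xs=np.nonzero(m);print('mask',xs.min(),xs.max(),ys.min(),ys.max())
best=[]
for dz in np.arange(-.06,.03,.004):
    H=o[2]-.104+dz;Q=proj(c,[[*(o[:2]+i*n+j*y),H+z] for i in(-.1,.09) for j in(-.11,.11) for z in(0,.085)])
    M=np.zeros((480,640),np.uint8);cv2.fillConvexPoly(M,cv2.convexHull(Q.astype(np.float32)).astype(int),1)
    low=slice(225,300);best.append(((M[low]>0)&m[low]).sum()/((M[low]>0)|m[low]).sum())
i=int(np.argmax(best));print('best dz',-.06+.004*i,max(best),'underside',o[2]-.104-.06+.004*i,np.array(best))
print(s['position'],s['ft_force'],s['grip_width'],np.abs(s['qd']).max(),s['time'])"
```

```text
[40, 41, 41, 40]
mask 351 453 164 252
best dz -0.023999999999999994 0.9220956719817768 underside 0.14089355018572505 [0.688 0.708 0.736 0.763 0.787 0.816 0.842 0.87  0.914 0.922 0.899 0.874
 0.846 0.813 0.792 0.755 0.719 0.678 0.636 0.6   0.552 0.475 0.434]
[0.583 0.224 0.269] [-0.197  0.762 -8.356] 0.1761452953413578 0.0020681131186914906 21.4
```

```bash
python3 -c "
from bench import ctrl
print(ctrl.close_job())"
```

```text
the job is handed in; nothing more can be done
None
```

I handed in the job with the burnisher in the drawer, the drawer shut, and the chest held in the air by its handle. Of the three look-alikes I took the smallest, as asked. The job took about 21 s of the 69 s allowed, and no verdict was reported.

**Last checks that agreed**
- **Grip:** the fingers carry about 8.5 N, which matches the weight of the chest with the burnisher. The chest edges in the wrist picture had not moved since the lift, so there was no slip.
- **Level:** the chest's edges in the wrist picture match a level chest.
- **Drawer:** the drawer front sits where it should for a shut drawer.

**Checks that failed or disagreed**
- **Height:** the grip geometry puts the underside at about 0.165 m, but the camera fits read 16–24 mm lower, about 0.14–0.15 m. I raised the chest a further 18 mm, so both readings are well inside the 100–200 mm band.
- **Chest slid:** it moved several mm on the bench at the end of the drawer push, at about 4 N. I measured the handle again before grasping it.
- **Finial:** the final scene detection of it was spurious, so I did not confirm its position after the lift. It was standing clear of the chest just before the grasp. The brush and jar were detected where they started.
- **Burnisher:** it was last seen lying flat while the drawer was closing; it can't be seen now that the drawer is shut.
- **Final picture:** I had used up the picture limit, so these last checks are from numbers only, not viewed.

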